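Seat the porcelain dish against its two posts and end stop

ROBOT

A 6-joint arm with a two-finger parallel gripper is mounted at the origin on the work surface. World frame = base frame: x ahead of the robot, y to its left, z up, the work surface at z = 0. Lengths are in mm, angles in rad, forces in N, time in s.
With the tool pointing down it reaches from about 300 to 875 mm from the base axis. Payload 6.4 kg.
Tool frame: the origin (TCP) lies at the very end of the fingers, on their centre line; the grasp point (between the pads) lies behind it (arm.pinch_z is the y of the grasp point in the tool frame, in mm); y points along the fingers, z is the direction in which the jaws open and shut, and the axes are right-handed (so a half turn about y gives the same grasp; the last joint's range is limited). The gripper opens to 88 mm and grips with 3 to 60 N. Pads are 18 mm wide; open, the fingers measure 123 mm over their backs; the gripper's body (75 mm by 187 mm) begins 45 mm behind the grasp point.
Start: joints at [-1.513, 0.181, 1.607, -0, 1.354, -0.206], TCP at [149.947, -555.119, 238.714] pointing down, gripper open.
Joint ranges: [-2.99, 2.99], [-0.89, 2.07], [0.3, 2.58], [-1.14, 4.28], [0, 2.63], [-3.12, 3.12]. Speed limits (rad/s): [2.57, 2.57, 3.01, 3.14, 3.14, 3.14].

INTERFACE

Orientations are given as a rotation vector (axis times angle).
In Python, from rig import arm, vision, order gives the robot as it stands. The module is installed in compiled form; this text tells all that it offers.
- The arm moves only by the shell command python3 -m handwheel 'ROWS' [FORCE]. ROWS is JSON, a list of rows, each an object with "linear": the shift along the tool's x, y, z in m, a list of three; "delta_rot": the turn, a rotation vector about the tool's x, y, z in rad, a list of three; "hand": the closure in counts, from 0 (fully open) to 255 (shut). A call has 1 to 8 rows; each row is the pose to reach, as a shift and turn from the pose commanded when the call began, along the tool's axes at that moment; what a row does not reach only later rows make up. A row lasts 1/10 s, in which the tool goes at most 50 mm and 8.59 degrees, less where a joint would pass 70% of its speed; a pose out of reach is approached as far as the arm can. A call with a gripper value outside its range is refused whole. The fingers move at their own pace and stop on an object; FORCE is the grip in N (left out, the last holds). Time passes only in rows, so rows that repeat a pose let the fingers close. It gives the time, the measured TCP pose, the force and the opening at its end, in the units of the state.
- arm.read_state(): the state, without advancing time (a new reading comes with each control period).
- vision.camera(name): name is "side" or "top"; returns (picture, depth): 384x512x3 uint8, blue, green, red; 384x512 float32, mm along the optical axis (not along the pixel's ray), 0 where there is no reading.
- vision.get_calibration(name): a dict with "vfov" (degrees; the focal length in pixels is half the picture's height over the tangent of half this angle, whatever the lens; pixels are square), "cx", "cy" (the principal point, pixels), "origin" and "rotation" of the camera in the world. Camera axes: x right, y down, z forward; pixel columns grow to the right and rows downward; lengths in mm; the calibration is good to about 2 mm. A picture is of the moment at which its call begins. get_calibration takes no time and is no camera call.
- order.sign_off(): hands the job in, once; it reports no verdict.
The state is a dict: "time": time; "joint_pos": joint angles; "qd": joint speeds; "effort": joint torques, N m; "position": TCP position; "tool_rot": TCP orientation; "force": force on the tool from outside, world axes, zero at the start; "torque": the same for the moment, N m; "width": finger opening in mm.
Only numpy, scipy, OpenCV 4.12 (cv2) and the standard library are available. Lean on these libraries where they do the work, as an engineer would, in place of code of your own. Each camera call takes 0.05 s, during which the arm holds its last target.

TASK

On the black tray, push the long white porcelain dish back until its long side is pressed squarely against both small steel posts, and hold it pressed there for a moment; then slide it along the posts until its end presses against the steel end stop, hold again for a moment, and leave it resting fully home against all three. Slide it, never lift or tip it, press gently so the porcelain does not chip, and leave the lipstick, vase, roller and stacked dishes alone.

Things in the scene. Friction and masses are not known exactly. Their poses are not given: they have to be found in the camera images.
- tray: Black lacquered tray, 320 mm (its x) by 420 mm (its y), fixed to the dresser top (the work surface). Origin: centre of its underside. Floor top 6 mm above the origin, rim 6 mm thick and 14 mm above the origin. Its x axis points to the side with the posts, its y axis to the end with the end stop, z up.
- post_right: Fixed upright steel dowel, 14 mm diameter, 26 mm tall, at tray x +97 mm, y -30 mm. Origin: centre of its foot on the tray floor. Its side towards tray -x touches the dish: that line is tray x = +90 mm.
- post_left: Second dowel, the same, at tray x +97 mm, y +80 mm. Origin: centre of its foot on the tray floor.
- end_stop: Fixed rigid steel block, 60 mm (x) by 12 mm (y) by 26 mm tall, at tray x +35 mm, y +146 mm. Origin: centre of its foot on the tray floor. Its face towards tray -y (tray y = +140 mm) stops the dish.
- dish_mid (a point): Centre, half-way up, of the white porcelain dish: an open box 110 mm (its x) by 180 mm (its y) by 32 mm tall, undivided inside, walls and bottom 6 mm thick, loose on the tray floor. Its x axis points towards the posts, y towards the end stop. It starts turned up to 0.2 rad from the tray, 20 to 65 mm from the posts and 20 to 55 mm from the stop. Home: centre at tray x +35 mm, y +50 mm.
- dish_back_left (a point): Point on the dish, half-way up, at the corner of its long side that goes against the posts, at the end nearer the end stop (dish x +55 mm, y +90 mm).
- dish_back_right (a point): The same at the other end of that long side (dish x +55 mm, y -90 mm).
- dish_end (a point): Centre, half-way up, of the dish's short end face that goes against the end stop (dish y +90 mm).
- dish: The same dish; origin at the centre of its underside, axes as at dish_mid. About 0.24 to 0.46 kg; it slides with a friction of roughly 1 to 4 N. Press with 7 to 9 N in all: over 15 N from the fingers, or bumping it faster than 25 mm/s, may chip it, under 1.5 N on a post or the stop does not count. Fingertips that drag down or sideways on its wall can jam it short: keep that drag small.
- lipstick: Steel lipstick tube, 20 mm diameter, 68 mm tall, standing on the tray beyond the posts. Leave alone.
- vase: Small empty glass bud vase, 48 mm widest, 70 mm tall, standing on the tray in the corner beyond the posts and the stop. Leave alone.
- roller: Rose quartz face roller, about 130 mm long, lying on the dresser right of the tray. Leave alone.
- dish_stack: Two stacked round porcelain dishes, 110 mm wide, 62 mm tall together, on the dresser left of the tray. Leave alone.
Things that resemble listed ones, but are neither listed nor needed, are in the scene too. Leave any green or yellow look-alike of the dish alone.

How it is judged:
By the outcome, as a careful person would: the job done as asked, in the order asked, and still so for the second after the job is handed in, with the robot touching nothing.
It also fails if it takes over 72 s, if anything falls off the work surface, if the arm or the gripper's body presses on something with over 40 N, if the wrist force passes 120 N, or if a joint passes its speed limit or range.

## Working session

There is one attempt and no reset: what is moved stays moved. The work goes in short steps, Python scripts to look and compute and a shell command to move; the robot and the scene stay as the last step left them, time stands still between calls to the robot, and variables do not carry over. Pictures are saved under pics/ and viewed, and the job is handed in when it is done.

```bash
mkdir -p pics; python3 - <<'E'
from rig import arm, vision
import cv2, numpy as np
print(arm.read_state(), arm.pinch_z)
for n in("top","side"):
    p,d=vision.camera(n); cv2.imwrite(f"pics/{n}0.png",p); np.save(f"{n}0.npy",d); print(n,vision.get_calibration(n))
E
```

```text
{'time': 0.0, 'joint_pos': array([-1.51330027e+00,  1.81511347e-01,  1.60797355e+00, -2.94811465e-05,
        1.35379663e+00, -2.06339148e-01]), 'qd': array([ 1.35550583e-05,  1.38793578e-03, -4.43690782e-04, -6.99655204e-04,
       -1.58976099e-04,  6.18035237e-04]), 'effort': array([-1.21145022e-04, -4.33868945e+01, -3.41854763e+01,  7.02469214e-02,
        3.86298413e-02, -1.35628347e-04]), 'position': array([ 149.90706554, -554.57515135,  237.84348753]), 'tool_rot': array([-0.27596712,  2.08230164, -2.07876242]), 'force': array([1.26220695, 0.34443946, 0.01440445]), 'torque': array([-0.01030568,  0.07001518, -0.02628668]), 'width': 88.04477095078663} -18.700000000000003
top {'vfov': 46.7205354807606, 'cx': 250.1349046363656, 'cy': 187.90906735954317, 'origin': array([ 264.93198248,   26.66724622, 1441.72443047]), 'rotation': array([-2.15143778,  2.12386523, -0.16942016])}
side {'vfov': 55.89409377405002, 'cx': 256.82542304207135, 'cy': 195.75707618513135, 'origin': array([ 291.26085277, -622.90867062,  653.5415057 ]), 'rotation': array([-2.27937373,  0.37213693, -0.1472177 ])}
```

View pics/top0.png

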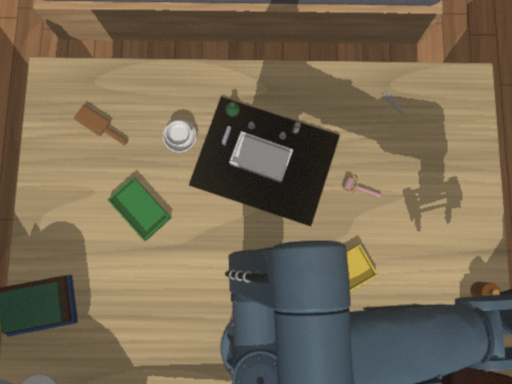

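View pics/side0.png

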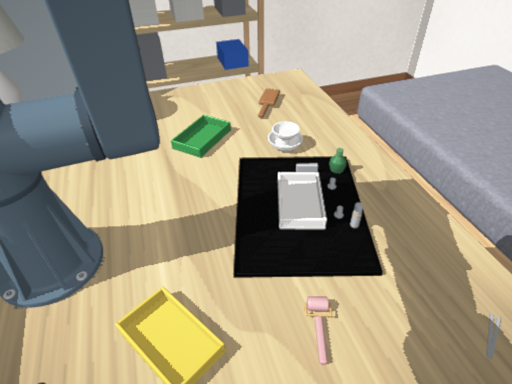

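The possible dishes in the top view are the white one at (262,157), the green one at (140,207) and the yellow one at (358,266). The round stack is at (180,136). I choose the white one on the black tray and check it in a close crop.

```bash
cat > h.py <<'E'
import numpy as np, cv2
from scipy.spatial.transform import Rotation as R
from rig import arm, vision
def K(n):
    c=vision.get_calibration(n); f=192/np.tan(np.radians(c['vfov']/2)); return c,f
def onz(n,u,v,z):
    c,f=K(n); r=R.from_rotvec(c['rotation']).apply([(u-c['cx'])/f,(v-c['cy'])/f,1.]); o=c['origin']
    return o+r*(z-o[2])/r[2]
def cloud(n,d):
    c,f=K(n); v,u=np.mgrid[:384,:512]; 
    P=np.stack([(u-c['cx'])/f*d,(v-c['cy'])/f*d,d],-1).reshape(-1,3)
    return (R.from_rotvec(c['rotation']).apply(P)+c['origin']).reshape(384,512,3)
def proj(n,P):
    c,f=K(n); q=R.from_rotvec(c['rotation']).inv().apply(np.asarray(P)-c['origin']); return np.stack([q[:,0]/q[:,2]*f+c['cx'],q[:,1]/q[:,2]*f+c['cy']],-1)
E
python3 - <<'E'
from h import *
p=cv2.imread('pics/top0.png'); cv2.imwrite('pics/top0c.png',cv2.resize(p[90:230,180:345],None,fx=4,fy=4,interpolation=cv2.INTER_CUBIC))
p=cv2.imread('pics/side0.png'); cv2.imwrite('pics/side0c.png',cv2.resize(p[140:280,225:385],None,fx=4,fy=4,interpolation=cv2.INTER_CUBIC))
E
```

```text
(no output)
```

View pics/top0c.png

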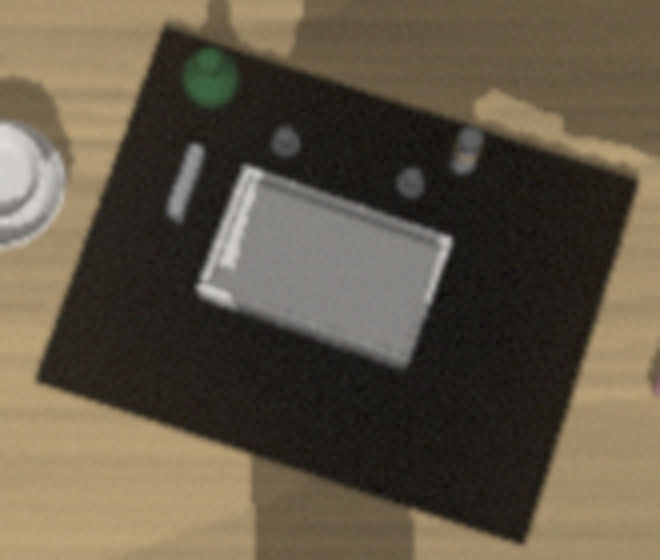

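View pics/side0c.png

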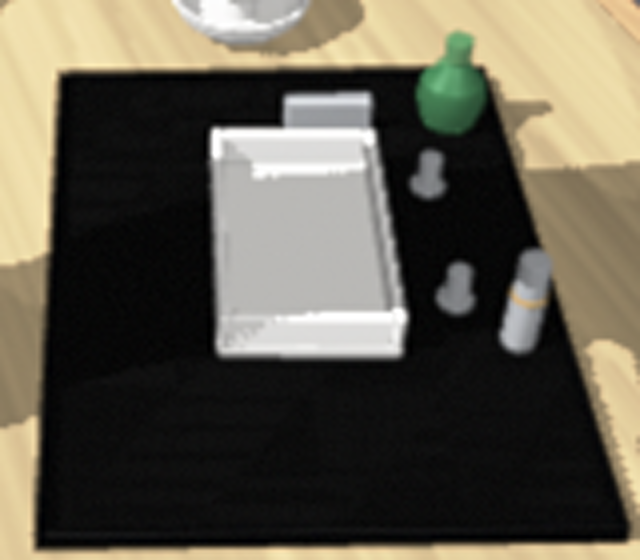

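```bash
cat >> h.py <<'E'
def full(c,u0,v0,s=4): return (np.asarray(c,float)+.5)/s-.5+[u0,v0]
def fit(M,W):  # rigid 2D: W = c + Rot(a) M
    M=np.asarray(M,float);W=np.asarray(W)[:,:2]; m=M.mean(0);w=W.mean(0)
    z=((M-m)[:,0]-1j*(M-m)[:,1])*((W-w)[:,0]+1j*(W-w)[:,1]); a=np.angle(z.sum())
    Rm=np.array([[np.cos(a),-np.sin(a)],[np.sin(a),np.cos(a)]]); c=w-Rm@m
    return c,a,np.round(W-(c+M@Rm.T),1)
TM=[(160,210),(160,-210),(-160,-210),(-160,210)]; DM=[(55,90),(55,-90),(-55,-90),(-55,90)]
E
python3 - <<'E'
from h import *
tt=full([(165,22),(637,178),(525,545),(38,381)],180,90)
td=full([(245,165),(452,238),(405,370),(197,293)],180,90)
st=full([(60,72),(485,68),(630,540),(38,548)],225,140)[[1,2,3,0]]
sd=full([(373,128),(406,312),(218,316),(210,130)],225,140)
for n,t,d in(('top',tt,td),('side',st,sd)):
    print(n); T=fit(TM,[onz(n,*q,14) for q in t]); D=fit(DM,[onz(n,*q,38) for q in d]); print(T,D,sep='\n')
    Rm=np.array([[np.cos(T[1]),-np.sin(T[1])],[np.sin(T[1]),np.cos(T[1])]])
    print('dish in tray',Rm.T@(D[0]-T[0]),D[1]-T[1])
    print('post px exp',proj(n,[np.r_[T[0]+Rm@[97,y],32] for y in(-30,80)]))
s=arm.read_state(); print(R.from_rotvec(s['tool_rot']).as_matrix().round(3))
E
```

```text
top
(array([591.14512884, -16.69276971]), np.float64(-0.3117113687519915), array([[ 1.8, -1.5],
       [ 0.1,  3.7],
       [-0.7,  1.1],
       [-1.2, -3.4]]))
(array([595.36339518,  -2.99173888]), np.float64(-0.33964806586252266), array([[ 1.8, -0.8],
       [ 2.7,  0. ],
       [-2.7,  1.3],
       [-1.8, -0.5]]))
dish in tray [-0.18695297 14.33447123] -0.02793669711053115
post px exp [[282.90938474 133.31690183]
 [251.08892322 122.99662272]]
side
(array([593.81257022, -20.36548395]), np.float64(-0.3148956763692692), array([[-1.2,  1.7],
       [-3.8, -0.3],
       [ 2.7, -3.7],
       [ 2.3,  2.3]]))
(array([6.03213252e+02, 2.23460087e-01]), np.float64(-0.32540115183020063), array([[ 0.8, -1.5],
       [ 1.1,  2.9],
       [-1.1,  0.8],
       [-0.8, -2.2]]))
dish in tray [ 2.56168611 22.48811232] -0.010505475460931446
post px exp [[340.19785456 208.96457624]
 [333.05751026 180.33258872]]
[[-0.965 -0.     0.261]
 [-0.261  0.001 -0.965]
 [-0.    -1.    -0.001]]
```

The crop shows the white dish on the tray, with rim corners at (245,165), (452,238), (405,370) and (197,293) in the top crop. The posts are at (286,140) and (410,183), the stop at (185,182). The dish sits about (+1,+18) in the tray frame with almost no turn. I start the move.

```bash
python3 -m handwheel '[{"linear":[-0.032,0.01,-0.03],"delta_rot":[0,0.07,0],"hand":0},{"linear":[-0.065,0.02,-0.06],"delta_rot":[0,0.14,0],"hand":0},{"linear":[-0.097,0.03,-0.09],"delta_rot":[0,0.22,0],"hand":0},{"linear":[-0.13,0.04,-0.12],"delta_rot":[0,0.29,0],"hand":0},{"linear":[-0.16,0.05,-0.15],"delta_rot":[0,0.36,0],"hand":0},{"linear":[-0.192,0.06,-0.18],"delta_rot":[0,0.43,0],"hand":0},{"linear":[-0.225,0.065,-0.21],"delta_rot":[0,0.5,0],"hand":0},{"linear":[-0.257,0.07,-0.24],"delta_rot":[0,0.577,0],"hand":0}]'
cat >> h.py <<'E'
T0=np.array([592.5,-18.5]); TA=-0.3133
Rt=np.array([[np.cos(TA),-np.sin(TA)],[np.sin(TA),np.cos(TA)]])
def st(goal=None,z=None):
    s=arm.read_state(); M=R.from_rotvec(s['tool_rot']).as_matrix(); p=s['position']
    print('t',round(s['time'],2),'pos',p.round(1),'tray',(Rt.T@(p[:2]-T0)).round(1),'F tray',(Rt.T@s['force'][:2]).round(2),round(s['force'][2],2),'w',round(s['width'],1))
    print('tool z ang',np.arctan2(M[1,2],M[0,2]).round(4),'want',round(TA-np.pi/2,4),'tilt',M[2].round(4))
    if goal is not None:
        d=np.r_[T0+Rt@goal,z]-p; print('tool shift mm',(M.T@d).round(1))
E
python3 -c "
from h import *
st([-88,22],120)"
```

```text
time: 0.9
position: [335.9, -254.5, 168.2]
tool_rot: [-0.327, -2.051, 2.05]
force: [0.2, 0.4, -0.0]
width: 88.2
t 0.9 pos [ 335.9 -254.5  168.2] tray [-171.4 -303.6] F tray [0.04 0.4 ] -0.01 w 88.2
tool z ang -1.8874 want -1.8841 tilt [ 3.e-04 -1.e+00 -4.e-04]
tool shift mm [ -82.3   48.3 -325.9]
```

```bash
python3 -m handwheel '[{"linear":[-0.01,0.006,-0.041],"delta_rot":[0,0,0],"hand":0},{"linear":[-0.02,0.012,-0.082],"delta_rot":[0,0,0],"hand":0},{"linear":[-0.031,0.018,-0.123],"delta_rot":[0,0,0],"hand":0},{"linear":[-0.041,0.024,-0.164],"delta_rot":[0,0,0],"hand":0},{"linear":[-0.051,0.03,-0.205],"delta_rot":[0,0,0],"hand":0},{"linear":[-0.062,0.036,-0.246],"delta_rot":[0,0,0],"hand":0},{"linear":[-0.072,0.042,-0.29],"delta_rot":[0,0,0],"hand":0},{"linear":[-0.082,0.048,-0.326],"delta_rot":[0,-0.003,0],"hand":0}]'
python3 - <<'E'
from h import *
for n in("top","side"):
    p,d=vision.camera(n); cv2.imwrite(f"pics/{n}1.png",p); np.save(f"{n}1.npy",d)
p=cv2.imread('pics/side1.png'); cv2.imwrite('pics/side1c.png',cv2.resize(p[80:280,185:385],None,fx=3,fy=3,interpolation=cv2.INTER_CUBIC))
st([-88,22],16)
# depth checks
for n in("top","side"):
    d=np.load(n+'0.npy'); C=cloud(n,d); 
    q={'top':[(210,200),(300,190),(262,157),(240,195),(320,160)],'side':[(300,260),(250,200),(300,200),(200,240),(350,265)]}[n]
    for u,v in q: print(n,u,v,C[v,u].round(1))
E
```

```text
time: 1.7
position: [514.4, 30.7, 120.2]
tool_rot: [-0.32, -2.055, 2.054]
force: [0.5, -0.5, 0.4]
width: 88.5
t 1.8 pos [514.7  31.9 119.7] tray [-89.5  24. ] F tray [0.28 0.32] -0.24 w 88.1
tool z ang -1.8766 want -1.8841 tilt [ 1.1e-03 -1.0e+00 -8.0e-04]
tool shift mm [ -1.6 103.7   2.1]
top 210 200 [455.8 161.3  -5.2]
top 300 190 [ 490.7 -132.7    8.7]
top 262 157 [599.   -7.7  10.1]
top 240 195 [472.8  63.    0.6]
top 320 160 [ 593.3 -200.3    1.4]
side 300 260 [ 530.5 -174.6    8.3]
side 250 200 [485.5  53.    4.3]
side 300 200 [606.    1.8  12.7]
side 200 240 [332.1 -40.    2.7]
side 350 265 [ 628.4 -222.3    8.3]
```

View pics/side1c.png

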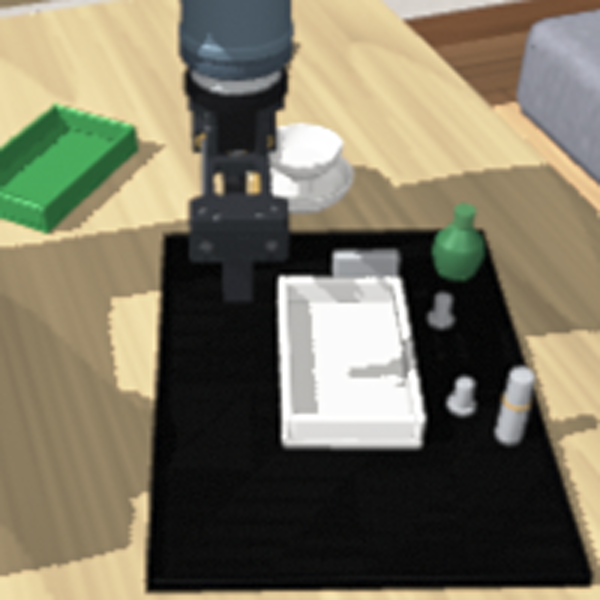

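The side view shows the gripper at crop (237,270), clear to the left of the dish. I descend there.

```bash
python3 -m handwheel '[{"linear":[0,0.035,0.001],"delta_rot":[0,0.006,0],"hand":0},{"linear":[0,0.07,0.002],"delta_rot":[0,0.006,0],"hand":0},{"linear":[0,0.09,0.002],"delta_rot":[0,0.006,0],"hand":0},{"linear":[0,0.1,0.002],"delta_rot":[0,0.006,0],"hand":0},{"linear":[0,0.103,0.002],"delta_rot":[0,0.006,0],"hand":0},{"linear":[0,0.103,0.002],"delta_rot":[0,0.006,0],"hand":0}]'
python3 - <<'E'
from h import *
for n in("top","side"):
    p,d=vision.camera(n); cv2.imwrite(f"pics/{n}2.png",p)
    u,v={'top':(180,90),'side':(225,140)}[n]
    cv2.imwrite(f'pics/{n}2c.png',cv2.resize(p[v:v+140,u:u+160],None,fx=4,fy=4,interpolation=cv2.INTER_CUBIC))
st([-65,22],16)
E
```

```text
time: 2.4
position: [513.6, 26.2, 18.1]
tool_rot: [-0.328, -2.051, 2.051]
force: [-0.5, 0.1, 0.4]
width: 88.2
t 2.5 pos [514.3  26.2  18.9] tray [-88.2  18.4] F tray [0.22 0.24] -0.32 w 87.7
tool z ang -1.8872 want -1.8841 tilt [-2.1e-03 -1.0e+00 -3.0e-04]
tool shift mm [-23.2   2.9  -3.6]
```

View pics/side2c.png

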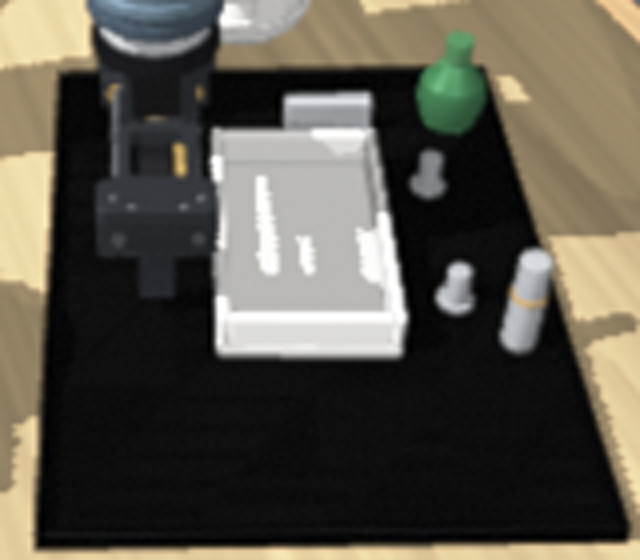

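View pics/top2c.png

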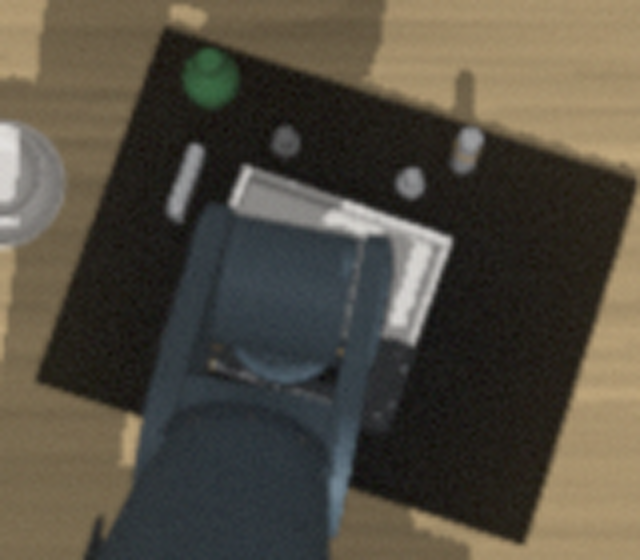

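```bash
python3 -m handwheel '[{"linear":[-0.002,0.001,-0.001],"delta_rot":[0,-0.003,0],"hand":0},{"linear":[-0.004,0.0015,-0.002],"delta_rot":[0,-0.003,0],"hand":0},{"linear":[-0.006,0.002,-0.003],"delta_rot":[0,-0.003,0],"hand":0},{"linear":[-0.008,0.002,-0.003],"delta_rot":[0,-0.003,0],"hand":0},{"linear":[-0.0095,0.002,-0.003],"delta_rot":[0,-0.003,0],"hand":0},{"linear":[-0.011,0.002,-0.003],"delta_rot":[0,-0.003,0],"hand":0},{"linear":[-0.0125,0.002,-0.003],"delta_rot":[0,-0.003,0],"hand":0},{"linear":[-0.014,0.002,-0.003],"delta_rot":[0,-0.003,0],"hand":0}]'
python3 -c "
from h import *
st()"
python3 -m handwheel '[{"linear":[-0.0015,0,0],"delta_rot":[0,0,0],"hand":0},{"linear":[-0.003,0,0],"delta_rot":[0,0,0],"hand":0},{"linear":[-0.0045,0,0],"delta_rot":[0,0,0],"hand":0},{"linear":[-0.006,0,0],"delta_rot":[0,0,0],"hand":0},{"linear":[-0.0075,0,0],"delta_rot":[0,0,0],"hand":0},{"linear":[-0.009,0,0],"delta_rot":[0,0,0],"hand":0}]'
python3 -c "
from h import *
st()"
```

```text
time: 3.3
position: [527.6, 25.0, 15.7]
tool_rot: [-0.324, -2.052, 2.052]
force: [-0.4, -0.0, -0.4]
width: 88.0
t 3.3 pos [527.6  25.   15.7] tray [-75.1  21.4] F tray [-0.39 -0.13] -0.43 w 88.0
tool z ang -1.884 want -1.8841 tilt [ 1.e-04 -1.e+00  0.e+00]
time: 3.9
position: [536.3, 22.2, 15.7]
tool_rot: [-0.324, -2.052, 2.052]
force: [0.9, 0.2, 0.4]
width: 87.9
t 3.9 pos [536.3  22.2  15.7] tray [-66.1  21.4] F tray [0.75 0.5 ] 0.4 w 87.9
tool z ang -1.884 want -1.8841 tilt [-0. -1.  0.]
```

```bash
for i in 1; do python3 -m handwheel '[{"linear":[-0.0012,0,0],"delta_rot":[0,0,0],"hand":0},{"linear":[-0.0024,0,0],"delta_rot":[0,0,0],"hand":0},{"linear":[-0.0036,0,0],"delta_rot":[0,0,0],"hand":0},{"linear":[-0.0048,0,0],"delta_rot":[0,0,0],"hand":0},{"linear":[-0.006,0,0],"delta_rot":[0,0,0],"hand":0},{"linear":[-0.0072,0,0],"delta_rot":[0,0,0],"hand":0}]'; done
python3 -c "
from h import *
st()"
```

```text
time: 4.5
position: [542.6, 20.1, 15.5]
tool_rot: [-0.323, -2.052, 2.052]
force: [-1.6, -0.1, 0.2]
width: 88.3
t 4.5 pos [542.6  20.1  15.5] tray [-59.3  21.3] F tray [-1.51 -0.62] 0.19 w 88.3
tool z ang -1.8841 want -1.8841 tilt [ 9.e-04 -1.e+00  2.e-04]
```

```bash
python3 -m handwheel '[{"linear":[-0.0015,0,0],"delta_rot":[0,0,0],"hand":0},{"linear":[-0.003,0,0],"delta_rot":[0,0,0],"hand":0},{"linear":[-0.0045,0,0],"delta_rot":[0,0,0],"hand":0},{"linear":[-0.006,0,0],"delta_rot":[0,0,0],"hand":0},{"linear":[-0.0075,0,0],"delta_rot":[0,0,0],"hand":0},{"linear":[-0.009,0,0],"delta_rot":[0,0,0],"hand":0},{"linear":[-0.0105,0,0],"delta_rot":[0,0,0],"hand":0},{"linear":[-0.012,0,0],"delta_rot":[0,0,0],"hand":0}]'
python3 - <<'E'
from h import *
for n in("top","side"):
    p,d=vision.camera(n); cv2.imwrite(f"pics/{n}3.png",p)
    u,v={'top':(180,90),'side':(225,140)}[n]
    cv2.imwrite(f'pics/{n}3c.png',cv2.resize(p[v:v+140,u:u+160],None,fx=4,fy=4,interpolation=cv2.INTER_CUBIC))
st()
E
```

```text
time: 5.3
position: [554.5, 16.3, 15.7]
tool_rot: [-0.324, -2.052, 2.052]
force: [-0.6, 0.0, -0.8]
width: 88.0
t 5.4 pos [554.8  16.2  15.8] tray [-46.6  21.4] F tray [-0.43 -0.27] -0.8 w 87.9
tool z ang -1.8841 want -1.8841 tilt [-6.e-04 -1.e+00 -1.e-04]
```

View pics/side3c.png

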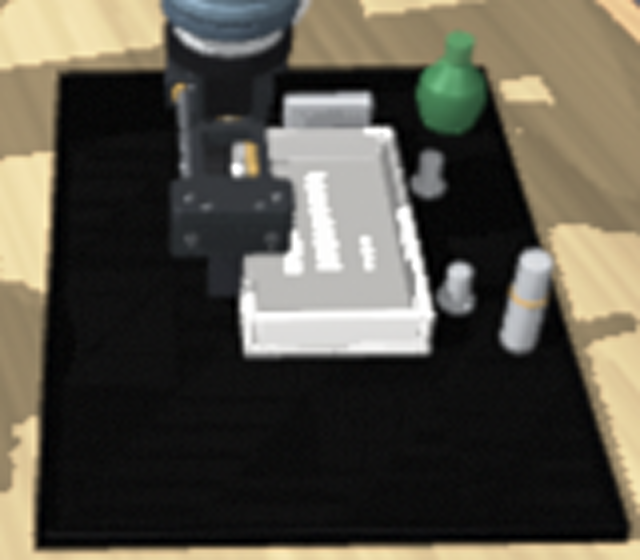

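View pics/top3c.png

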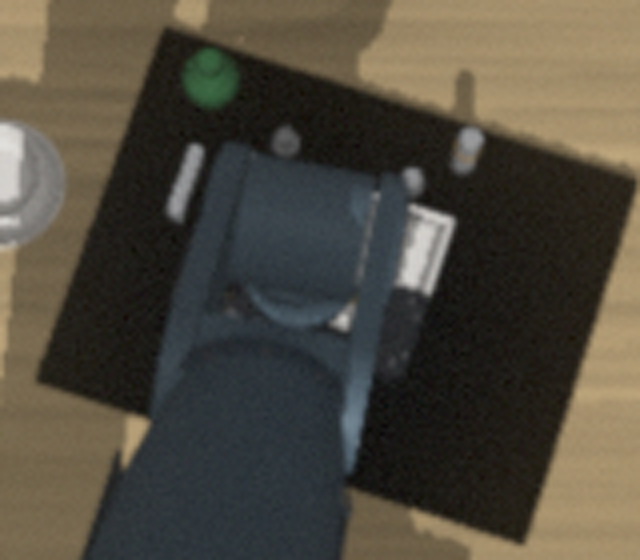

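The side view shows the dish moving squarely: its near right corner is at crop (432,315), still short of the posts at (458,290) and (428,175).

```bash
python3 -m handwheel '[{"linear":[-0.001,0,0],"delta_rot":[0,0,0],"hand":0},{"linear":[-0.002,0,0],"delta_rot":[0,0,0],"hand":0},{"linear":[-0.003,0,0],"delta_rot":[0,0,0],"hand":0},{"linear":[-0.004,0,0],"delta_rot":[0,0,0],"hand":0},{"linear":[-0.005,0,0],"delta_rot":[0,0,0],"hand":0},{"linear":[-0.006,0,0],"delta_rot":[0,0,0],"hand":0},{"linear":[-0.007,0,0],"delta_rot":[0,0,0],"hand":0},{"linear":[-0.008,0,0],"delta_rot":[0,0,0],"hand":0}]'
python3 -c "
from h import *
st()"
python3 -m handwheel '[{"linear":[-0.0007,0,0],"delta_rot":[0,0,0],"hand":0},{"linear":[-0.0014,0,0],"delta_rot":[0,0,0],"hand":0},{"linear":[-0.0021,0,0],"delta_rot":[0,0,0],"hand":0},{"linear":[-0.0028,0,0],"delta_rot":[0,0,0],"hand":0}]'
python3 -c "
from h import *
st()"
```

```text
time: 6.2
position: [562.1, 13.9, 15.7]
tool_rot: [-0.324, -2.052, 2.052]
force: [-2.9, 0.7, 1.6]
width: 88.1
t 6.2 pos [562.1  13.9  15.7] tray [-38.9  21.4] F tray [-2.99 -0.27] 1.6 w 88.1
tool z ang -1.884 want -1.8841 tilt [-0. -1. -0.]
time: 6.6
position: [564.7, 13.0, 15.7]
tool_rot: [-0.324, -2.052, 2.052]
force: [-2.1, 0.4, 1.2]
width: 88.3
t 6.6 pos [564.7  13.   15.7] tray [-36.2  21.4] F tray [-2.13 -0.29] 1.16 w 88.3
tool z ang -1.884 want -1.8841 tilt [ 1.e-04 -1.e+00  0.e+00]
```

```bash
for k in 1 2 ; do python3 -m handwheel '[{"linear":[-0.0005,0,0],"delta_rot":[0,0,0],"hand":0},{"linear":[-0.001,0,0],"delta_rot":[0,0,0],"hand":0},{"linear":[-0.0015,0,0],"delta_rot":[0,0,0],"hand":0}]' >/dev/null
python3 -c "
from h import *
st()"; done
```

```text
t 6.9 pos [566.1  12.6  15.7] tray [-34.7  21.4] F tray [-2.1   0.87] 1.62 w 88.0
tool z ang -1.884 want -1.8841 tilt [ 1.e-04 -1.e+00 -0.e+00]
t 7.2 pos [567.6  12.1  15.7] tray [-33.2  21.4] F tray [-2.62 -0.25] 1.66 w 88.3
tool z ang -1.884 want -1.8841 tilt [ 0. -1. -0.]
```

```bash
python3 -m handwheel '[{"linear":[-0.0004,0,0],"delta_rot":[0,0,0],"hand":0},{"linear":[-0.0008,0,0],"delta_rot":[0,0,0],"hand":0}]' >/dev/null
python3 - <<'E'
from h import *
for n in("side",):
    p,d=vision.camera(n); cv2.imwrite(f"pics/{n}4.png",p)
    cv2.imwrite(f'pics/{n}4c.png',cv2.resize(p[160:240,270:370],None,fx=7,fy=7,interpolation=cv2.INTER_CUBIC))
st()
E
```

```text
t 7.45 pos [568.4  11.8  15.7] tray [-32.3  21.4] F tray [-2.75  0.19] 1.43 w 88.1
tool z ang -1.884 want -1.8841 tilt [-2.e-04 -1.e+00 -0.e+00]
```

View pics/side4c.png

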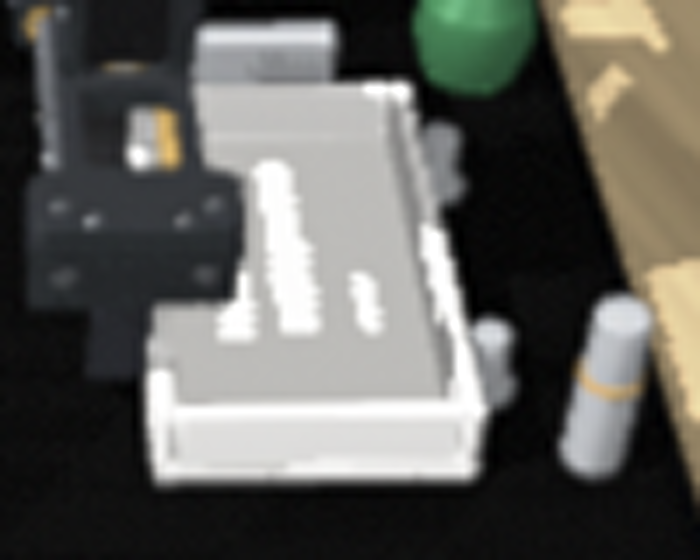

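The side crop shows the long wall within a few mm of both posts, at crop (445,160) and (495,360). I creep on.

```bash
for k in 1 2 ; do python3 -m handwheel '[{"linear":[-0.0003,0,0],"delta_rot":[0,0,0],"hand":0},{"linear":[-0.0006,0,0],"delta_rot":[0,0,0],"hand":0}]' >/dev/null
python3 -c "
from h import *
st()"; done
```

```text
t 7.65 pos [568.8  11.7  15.7] tray [-31.8  21.4] F tray [-2.36 -0.39] 1.59 w 88.1
tool z ang -1.884 want -1.8841 tilt [ 1.e-04 -1.e+00  0.e+00]
t 7.85 pos [569.4  11.5  15.7] tray [-31.2  21.4] F tray [-2.31  0.03] 0.28 w 87.9
tool z ang -1.8841 want -1.8841 tilt [ 0. -1. -0.]
```

```bash
for k in 1 2 3; do python3 -m handwheel '[{"linear":[-0.0003,0,0],"delta_rot":[0,0,0],"hand":0},{"linear":[-0.0006,0,0],"delta_rot":[0,0,0],"hand":0}]' >/dev/null
python3 -c "
from h import *
st()"; done
```

```text
t 8.05 pos [570.   11.3  15.7] tray [-30.6  21.4] F tray [-2.58 -0.18] 0.7 w 88.2
tool z ang -1.884 want -1.8841 tilt [-0. -1. -0.]
t 8.25 pos [570.6  11.1  15.7] tray [-30.   21.4] F tray [-3.13 -0.55] 0.39 w 88.1
tool z ang -1.884 want -1.8841 tilt [ 0. -1. -0.]
t 8.45 pos [571.2  10.9  15.7] tray [-29.4  21.4] F tray [-3.58 -0.17] 1.35 w 87.4
tool z ang -1.884 want -1.8841 tilt [ 0. -1.  0.]
```

Force is rising a little. I take smaller steps.

```bash
for k in 1 2 ; do python3 -m handwheel '[{"linear":[-0.00025,0,0],"delta_rot":[0,0,0],"hand":0},{"linear":[-0.0003,0,0],"delta_rot":[0,0,0],"hand":0}]' >/dev/null
python3 -c "
from h import *
st()"; done
```

```text
t 8.65 pos [571.1  10.9  15.7] tray [-29.4  21.4] F tray [-3.77 -0.53] 2.96 w 87.9
tool z ang -1.884 want -1.8841 tilt [ 7.e-04 -1.e+00  1.e-04]
t 8.85 pos [571.2  10.9  15.6] tray [-29.4  21.4] F tray [-5.52 -0.59] 4.07 w 88.0
tool z ang -1.8839 want -1.8841 tilt [ 1.2e-03 -1.0e+00  1.0e-04]
```

```bash
for k in 1 2 ; do python3 -m handwheel '[{"linear":[-0.0001,-0.0003,0],"delta_rot":[0,0,0],"hand":0},{"linear":[-0.0001,-0.0003,0],"delta_rot":[0,0,0],"hand":0}]' >/dev/null
python3 -c "
from h import *
st()"; done
```

```text
t 9.05 pos [571.2  10.9  15.7] tray [-29.3  21.4] F tray [-5.19  0.21] 1.12 w 87.9
tool z ang -1.8837 want -1.8841 tilt [ 1.2e-03 -1.0e+00  2.0e-04]
t 9.25 pos [571.2  10.8  15.8] tray [-29.3  21.3] F tray [-5.1  -1.05] -2.16 w 88.6
tool z ang -1.8837 want -1.8841 tilt [ 1.5e-03 -1.0e+00  3.0e-04]
```

```bash
for k in 1 2 ; do python3 -m handwheel '[{"linear":[-0.0002,0.00005,0],"delta_rot":[0,0,0],"hand":0},{"linear":[-0.0002,0.00005,0],"delta_rot":[0,0,0],"hand":0}]' >/dev/null
python3 -c "
from h import *
st()"; done
```

```text
t 9.45 pos [571.2  10.8  15.7] tray [-29.3  21.3] F tray [-5.31  0.14] -0.85 w 88.0
tool z ang -1.8837 want -1.8841 tilt [ 1.9e-03 -1.0e+00  3.0e-04]
t 9.65 pos [571.2  10.8  15.7] tray [-29.3  21.4] F tray [-7.15 -0.25] -0.48 w 88.5
tool z ang -1.8837 want -1.8841 tilt [ 2.3e-03 -1.0e+00  4.0e-04]
```

```bash
python3 -m handwheel '[{"linear":[-0.0001,0,0],"delta_rot":[0,0,0],"hand":0},{"linear":[-0.0001,0,0],"delta_rot":[0,0,0],"hand":0},{"linear":[-0.0001,0,0],"delta_rot":[0,0,0],"hand":0}]' 
python3 - <<'E'
from h import *
st()
p,d=vision.camera('side'); cv2.imwrite("pics/side5.png",p)
cv2.imwrite('pics/side5c.png',cv2.resize(p[160:240,270:370],None,fx=7,fy=7,interpolation=cv2.INTER_CUBIC))
p,d=vision.camera('top'); cv2.imwrite("pics/top5.png",p)
cv2.imwrite('pics/top5c.png',cv2.resize(p[100:180,210:310],None,fx=7,fy=7,interpolation=cv2.INTER_CUBIC))
st()
E
```

```text
time: 9.95
position: [571.2, 10.8, 15.7]
tool_rot: [-0.321, -2.052, 2.051]
force: [-7.0, 2.1, 0.7]
width: 88.1
t 9.95 pos [571.2  10.8  15.7] tray [-29.3  21.3] F tray [-7.27 -0.13] 0.66 w 88.1
tool z ang -1.8837 want -1.8841 tilt [ 2.5e-03 -1.0e+00  4.0e-04]
t 10.05 pos [571.2  10.8  15.7] tray [-29.3  21.3] F tray [-6.86 -0.74] 0.31 w 88.4
tool z ang -1.8837 want -1.8841 tilt [ 2.5e-03 -1.0e+00  4.0e-04]
```

View pics/side5c.png

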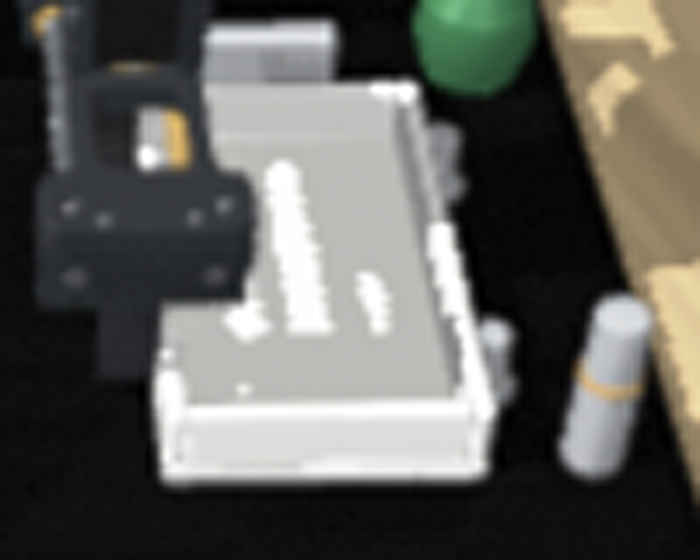

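View pics/top5c.png

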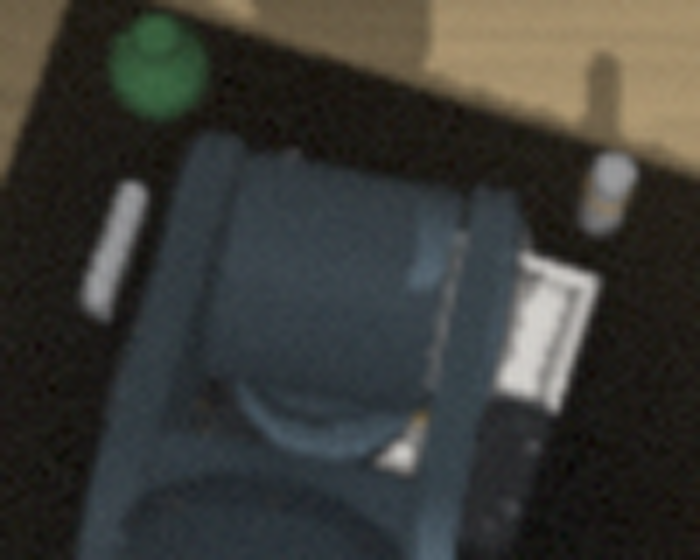

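```bash
python3 -m handwheel '[{"linear":[-0.0001,0.00003,0],"delta_rot":[0,0,0],"hand":0},{"linear":[-0.0001,0.00003,0],"delta_rot":[0,0,0],"hand":0}]' ; python3 -c "
from h import *
st();s=arm.read_state();print(s['torque'])"
```

```text
time: 10.25
position: [571.2, 10.8, 15.7]
tool_rot: [-0.321, -2.051, 2.051]
force: [-8.1, 2.4, 0.2]
width: 88.1
t 10.25 pos [571.2  10.8  15.7] tray [-29.3  21.3] F tray [-8.41 -0.17] 0.19 w 88.1
tool z ang -1.8836 want -1.8841 tilt [ 2.7e-03 -1.0e+00  4.0e-04]
[0.29025765 1.09224649 0.2156712 ]
```

Mz shows the press centred about 26 mm towards the left post. I add a small yaw to balance the load.

```bash
for k in 1 2; do python3 -m handwheel '[{"linear":[0,0,0],"delta_rot":[0,-0.002,0],"hand":0},{"linear":[0,0,0],"delta_rot":[0,-0.002,0],"hand":0},{"linear":[0,0,0],"delta_rot":[0,-0.002,0],"hand":0}]' >/dev/null; python3 -c "
from h import *
st();s=arm.read_state();print(s['torque'])"; done
```

```text
t 10.55 pos [571.2  10.7  15.7] tray [-29.2  21.3] F tray [-7.85 -0.89] 1.53 w 87.9
tool z ang -1.8824 want -1.8841 tilt [ 2.7e-03 -1.0e+00  3.0e-04]
[ 0.17415092  1.10610667 -0.16327816]
t 10.85 pos [571.2  10.7  15.7] tray [-29.3  21.2] F tray [-6.89 -0.76] 0.33 w 88.0
tool z ang -1.8812 want -1.8841 tilt [ 2.9e-03 -1.0e+00  2.0e-04]
[ 0.14098044  1.18150556 -0.45900073]
```

```bash
for k in 1; do python3 -m handwheel '[{"linear":[-0.0001,0,0],"delta_rot":[0,0.0014,0],"hand":0},{"linear":[-0.0001,0,0],"delta_rot":[0,0.0028,0],"hand":0},{"linear":[-0.0001,0,0],"delta_rot":[0,0.0028,0],"hand":0}]' >/dev/null; python3 -c "
from h import *
st();s=arm.read_state();print(s['torque'])"; done
```

```text
t 11.15 pos [571.2  10.8  15.7] tray [-29.3  21.3] F tray [-7.84 -1.12] 1.43 w 88.5
tool z ang -1.8828 want -1.8841 tilt [ 2.9e-03 -1.0e+00  3.0e-04]
[0.29285575 1.11105393 0.05035658]
```

Balanced now: Mz is about 0.05, at 7.9 N. I hold for about a second.

```bash
python3 -m handwheel '[{"linear":[0,-0.0001,0],"delta_rot":[0,0,0],"hand":0},{"linear":[0,-0.0001,0],"delta_rot":[0,0,0],"hand":0},{"linear":[0,-0.0001,0],"delta_rot":[0,0,0],"hand":0},{"linear":[0,-0.0001,0],"delta_rot":[0,0,0],"hand":0}]' >/dev/null; python3 -c "
from h import *
st();s=arm.read_state();print(s['torque'])"
python3 -m handwheel '[{"linear":[0,0,0],"delta_rot":[0,0,0],"hand":0},{"linear":[0,0,0],"delta_rot":[0,0,0],"hand":0},{"linear":[0,0,0],"delta_rot":[0,0,0],"hand":0},{"linear":[0,0,0],"delta_rot":[0,0,0],"hand":0},{"linear":[0,0,0],"delta_rot":[0,0,0],"hand":0},{"linear":[0,0,0],"delta_rot":[0,0,0],"hand":0},{"linear":[0,0,0],"delta_rot":[0,0,0],"hand":0},{"linear":[0,0,0],"delta_rot":[0,0,0],"hand":0}]' >/dev/null; python3 -c "
from h import *
st();s=arm.read_state();print(s['torque'])"
python3 -m handwheel '[{"linear":[0,0,0],"delta_rot":[0,0,0],"hand":0},{"linear":[0,0,0],"delta_rot":[0,0,0],"hand":0},{"linear":[0,0,0],"delta_rot":[0,0,0],"hand":0},{"linear":[0,0,0],"delta_rot":[0,0,0],"hand":0},{"linear":[0,0,0],"delta_rot":[0,0,0],"hand":0}]' >/dev/null; python3 -c "
from h import *
st();s=arm.read_state();print(s['torque'])"
```

```text
t 11.55 pos [571.2  10.8  15.7] tray [-29.3  21.3] F tray [-8.04 -1.11] 0.75 w 88.3
tool z ang -1.8828 want -1.8841 tilt [ 2.9e-03 -1.0e+00  3.0e-04]
[0.31904741 1.01250894 0.06951533]
t 12.35 pos [571.2  10.8  15.7] tray [-29.3  21.3] F tray [-7.27 -1.1 ] 0.31 w 88.1
tool z ang -1.8828 want -1.8841 tilt [ 2.9e-03 -1.0e+00  4.0e-04]
[0.2925508  1.08849928 0.07319068]
t 12.85 pos [571.2  10.7  15.7] tray [-29.3  21.3] F tray [-7.48 -1.03] -0.07 w 88.2
tool z ang -1.8829 want -1.8841 tilt [ 2.9e-03 -1.0e+00  3.0e-04]
[0.30725547 1.03579137 0.05544374]
```

```bash
python3 -m handwheel '[{"linear":[0.0005,0,0],"delta_rot":[0,0,0],"hand":0},{"linear":[0.0015,0,0],"delta_rot":[0,0,0],"hand":0},{"linear":[0.004,0,0],"delta_rot":[0,0,0],"hand":0},{"linear":[0.01,0,0],"delta_rot":[0,0,0],"hand":0},{"linear":[0.02,0,0],"delta_rot":[0,0,0],"hand":0},{"linear":[0.03,-0.01,0],"delta_rot":[0,0,0],"hand":0},{"linear":[0.03,-0.04,0],"delta_rot":[0,0,0],"hand":0},{"linear":[0.03,-0.08,0],"delta_rot":[0,0,0],"hand":0}]'; python3 -c "
from h import *
st([35,-118],95)"
python3 - <<'E'
from h import *
q=full([(460,170),(203,218),(174,218),(195,145)],180,90); 
for u,v in q: print((Rt.T@(onz('top',u,v,10)[:2]-T0)).round(0))
E
```

```text
time: 13.65
position: [541.6, 20.3, 95.4]
tool_rot: [-0.318, -2.052, 2.051]
force: [0.4, 0.6, -0.2]
width: 88.1
t 13.65 pos [541.6  20.3  95.4] tray [-60.3  21.2] F tray [0.22 0.65] -0.18 w 88.1
tool z ang -1.8827 want -1.8841 tilt [ 4.e-03 -1.e+00  5.e-04]
tool shift mm [-9.520e+01  1.000e-01  1.393e+02]
[118. -64.]
[ 11. 125.]
[  3. 148.]
[ 68. 152.]
```

```bash
python3 -m handwheel '[{"linear":[-0.02,0,0.03],"delta_rot":[0,0,0.002],"hand":255},{"linear":[-0.04,0,0.06],"delta_rot":[0,0,0.004],"hand":255},{"linear":[-0.06,0,0.09],"delta_rot":[0,0,0.004],"hand":255},{"linear":[-0.08,0,0.12],"delta_rot":[0,0,0.004],"hand":255},{"linear":[-0.095,0,0.139],"delta_rot":[0,0,0.004],"hand":255},{"linear":[-0.095,0,0.139],"delta_rot":[0,0,0.004],"hand":255},{"linear":[-0.095,0,0.139],"delta_rot":[0,0,0.004],"hand":255}]' 20; python3 - <<'E'
from h import *
st([35,-118],18)
p,d=vision.camera('side'); cv2.imwrite("pics/side6.png",p)
cv2.imwrite('pics/side6c.png',cv2.resize(p[140:280,225:385],None,fx=4,fy=4,interpolation=cv2.INTER_CUBIC))
p,d=vision.camera('top'); cv2.imwrite("pics/top6.png",p)
cv2.imwrite('pics/top6c.png',cv2.resize(p[90:230,180:345],None,fx=4,fy=4,interpolation=cv2.INTER_CUBIC))
E
```

```text
time: 14.35
position: [591.3, -141.6, 96.2]
tool_rot: [-0.328, -2.054, 2.054]
force: [-0.5, 0.3, 0.4]
width: 34.0
t 14.35 pos [ 591.3 -141.6   96.2] tray [  36.7 -117.5] F tray [-0.54  0.11] 0.45 w 34.0
tool z ang -1.8838 want -1.8841 tilt [-3.7e-03 -1.0e+00 -4.0e-04]
tool shift mm [ 2.  78.2  0.6]
```

View pics/side6c.png

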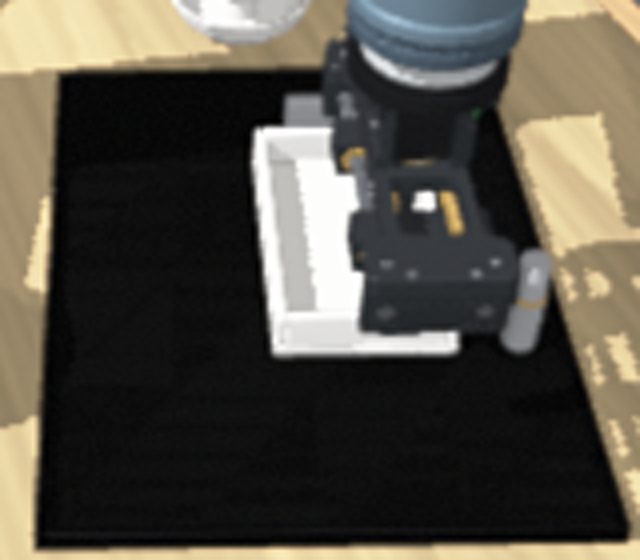

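View pics/top6c.png

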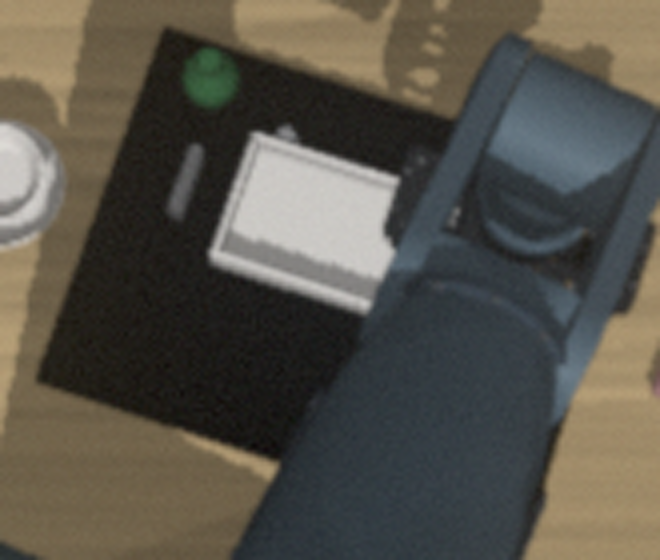

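```bash
python3 -m handwheel '[{"linear":[0.001,0.01,0.003],"delta_rot":[0,0,-0.003],"hand":255},{"linear":[0.002,0.025,0.003],"delta_rot":[0,0,-0.003],"hand":255},{"linear":[0.002,0.04,0.003],"delta_rot":[0,0,-0.003],"hand":255},{"linear":[0.002,0.055,0.003],"delta_rot":[0,0,-0.003],"hand":255},{"linear":[0.002,0.07,0.003],"delta_rot":[0,0,-0.003],"hand":255},{"linear":[0.002,0.077,0.003],"delta_rot":[0,0,-0.003],"hand":255},{"linear":[0.002,0.079,0.003],"delta_rot":[0,0,-0.003],"hand":255}]' ; python3 - <<'E'
from h import *
st([35,-90],17)
q=full([(262,132),(210,257)],180,90); 
for u,v in q: print((Rt.T@(onz('top',u,v,38)[:2]-T0)).round(0))
q=full([(250,130),(272,320)],225,140); 
for u,v in q: print((Rt.T@(onz('side',u,v,38)[:2]-T0)).round(0))
E
```

```text
time: 15.15
position: [588.3, -143.7, 15.6]
tool_rot: [-0.321, -2.053, 2.052]
force: [-0.3, 0.3, 0.9]
width: 0.4
t 15.15 pos [ 588.3 -143.7   15.6] tray [  34.6 -120.4] F tray [-0.34  0.2 ] 0.86 w 0.4
tool z ang -1.8829 want -1.8841 tilt [ 1.5e-03 -1.0e+00 -3.0e-04]
tool shift mm [ -0.4  -1.4 -30.4]
[ 88. 100.]
[-25. 106.]
[-22. 109.]
[-21. -72.]
```

```bash
python3 -m handwheel '[{"linear":[0,-0.0005,-0.002],"delta_rot":[0,0,0],"hand":255},{"linear":[0,-0.001,-0.004],"delta_rot":[0,0,0],"hand":255},{"linear":[0,-0.001,-0.006],"delta_rot":[0,0,0],"hand":255},{"linear":[0,-0.001,-0.008],"delta_rot":[0,0,0],"hand":255},{"linear":[0,-0.001,-0.01],"delta_rot":[0,0,0],"hand":255},{"linear":[0,-0.001,-0.0115],"delta_rot":[0,0,0],"hand":255},{"linear":[0,-0.001,-0.013],"delta_rot":[0,0,0],"hand":255},{"linear":[0,-0.001,-0.0145],"delta_rot":[0,0,0],"hand":255}]' >/dev/null; python3 -c "
from h import *
st()"
python3 -m handwheel '[{"linear":[0,0,-0.0013],"delta_rot":[0,0,0],"hand":255},{"linear":[0,0,-0.0026],"delta_rot":[0,0,0],"hand":255},{"linear":[0,0,-0.0039],"delta_rot":[0,0,0],"hand":255},{"linear":[0,0,-0.0052],"delta_rot":[0,0,0],"hand":255},{"linear":[0,0,-0.0065],"delta_rot":[0,0,0],"hand":255},{"linear":[0,0,-0.0078],"delta_rot":[0,0,0],"hand":255},{"linear":[0,0,-0.0091],"delta_rot":[0,0,0],"hand":255},{"linear":[0,0,-0.0104],"delta_rot":[0,0,0],"hand":255}]' >/dev/null
python3 -c "
from h import *
st()"
```

```text
t 15.95 pos [ 593.7 -130.2   18.3] tray [  35.6 -105.8] F tray [-0.44  0.67] 0.1 w 0.2
tool z ang -1.8828 want -1.8841 tilt [-0.001 -1.    -0.   ]
t 16.75 pos [ 596.9 -120.3   18.3] tray [ 35.6 -95.5] F tray [-0.29 -0.13] 0.12 w 0.4
tool z ang -1.8828 want -1.8841 tilt [-0.001 -1.    -0.   ]
```

```bash
python3 -m handwheel '[{"linear":[0,0.001,-0.0012],"delta_rot":[0,0,0],"hand":255},{"linear":[0,0.002,-0.0024],"delta_rot":[0,0,0],"hand":255},{"linear":[0,0.002,-0.0036],"delta_rot":[0,0,0],"hand":255},{"linear":[0,0.002,-0.0048],"delta_rot":[0,0,0],"hand":255},{"linear":[0,0.002,-0.006],"delta_rot":[0,0,0],"hand":255},{"linear":[0,0.002,-0.0072],"delta_rot":[0,0,0],"hand":255}]' >/dev/null; python3 -c "
from h import *
st();print(arm.read_state()['torque'])"
```

```text
t 17.35 pos [ 599.1 -113.5   16.3] tray [ 35.6 -88.3] F tray [ 0.25 -2.14] -0.04 w 0.9
tool z ang -1.8828 want -1.8841 tilt [-0.001 -1.     0.   ]
[-0.26175137  0.09048531 -0.03609029]
```

Contact, at 2.1 N. I need about 31 mm to the stop (TCP y ≈ -57).

```bash
python3 -m handwheel '[{"linear":[0,0,-0.0015],"delta_rot":[0,0,0],"hand":255},{"linear":[0,0,-0.003],"delta_rot":[0,0,0],"hand":255},{"linear":[0,0,-0.0045],"delta_rot":[0,0,0],"hand":255},{"linear":[0,0,-0.006],"delta_rot":[0,0,0],"hand":255},{"linear":[0,0,-0.0075],"delta_rot":[0,0,0],"hand":255},{"linear":[0,0,-0.009],"delta_rot":[0,0,0],"hand":255},{"linear":[0,0,-0.0105],"delta_rot":[0,0,0],"hand":255},{"linear":[0,0,-0.012],"delta_rot":[0,0,0],"hand":255}]' >/dev/null; python3 - <<'E'
from h import *
st();print(arm.read_state()['torque'])
p,d=vision.camera('side'); cv2.imwrite("pics/side7.png",p)
cv2.imwrite('pics/side7c.png',cv2.resize(p[140:280,225:385],None,fx=4,fy=4,interpolation=cv2.INTER_CUBIC))
p,d=vision.camera('top'); cv2.imwrite("pics/top7.png",p)
cv2.imwrite('pics/top7c.png',cv2.resize(p[90:230,180:345],None,fx=4,fy=4,interpolation=cv2.INTER_CUBIC))
E
```

```text
t 18.15 pos [ 602.9 -102.    16.3] tray [ 35.6 -76.3] F tray [-0.07 -2.13] 0.17 w 0.5
tool z ang -1.8828 want -1.8841 tilt [-0.0011 -1.      0.    ]
[-0.18790908  0.1099169   0.00522704]
```

View pics/side7c.png

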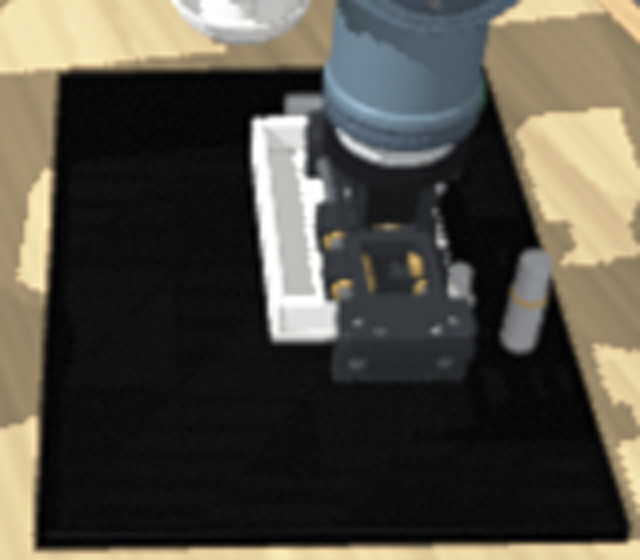

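View pics/top7c.png

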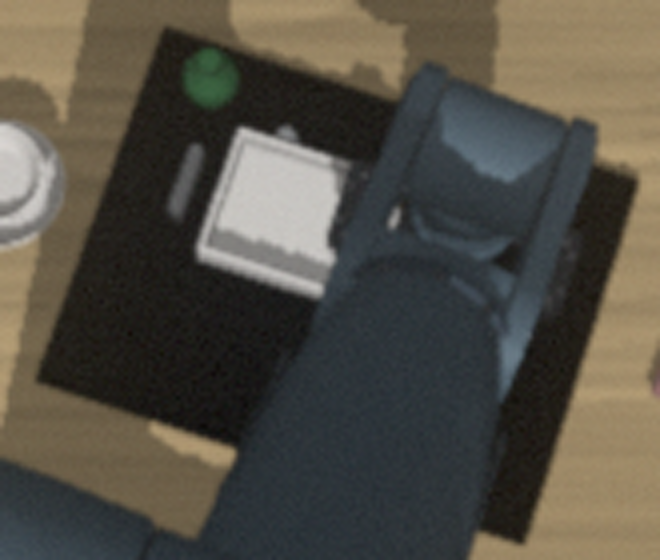

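The top view shows the dish end moving to (200,255)–(238,128), still short of the stop at (185,182), and keeping to the posts.

```bash
python3 -m handwheel '[{"linear":[0,0,-0.0015],"delta_rot":[0,0,0],"hand":255},{"linear":[0,0,-0.003],"delta_rot":[0,0,0],"hand":255},{"linear":[0,0,-0.0045],"delta_rot":[0,0,0],"hand":255},{"linear":[0,0,-0.006],"delta_rot":[0,0,0],"hand":255},{"linear":[0,0,-0.007],"delta_rot":[0,0,0],"hand":255},{"linear":[0,0,-0.008],"delta_rot":[0,0,0],"hand":255},{"linear":[0,0,-0.009],"delta_rot":[0,0,0],"hand":255},{"linear":[0,0,-0.0095],"delta_rot":[0,0,0],"hand":255}]' >/dev/null; python3 - <<'E'
from h import *
st();print(arm.read_state()['torque'])
E
python3 -m handwheel '[{"linear":[0,0,-0.0005],"delta_rot":[0,0,0],"hand":255},{"linear":[0,0,-0.001],"delta_rot":[0,0,0],"hand":255},{"linear":[0,0,-0.0015],"delta_rot":[0,0,0],"hand":255},{"linear":[0,0,-0.002],"delta_rot":[0,0,0],"hand":255}]' >/dev/null; python3 - <<'E'
from h import *
st();print(arm.read_state()['torque'])
p,d=vision.camera('top'); cv2.imwrite("pics/top8.png",p)
cv2.imwrite('pics/top8c.png',cv2.resize(p[110:170,215:295],None,fx=8,fy=8,interpolation=cv2.INTER_CUBIC))
E
```

```text
t 19.05 pos [605.7 -93.   16.3] tray [ 35.5 -66.8] F tray [-0.34 -1.66] -0.23 w 0.5
tool z ang -1.8827 want -1.8841 tilt [-0.001 -1.    -0.   ]
[-0.23280772  0.05710352  0.03179668]
t 19.45 pos [606.3 -91.2  16.3] tray [ 35.5 -64.9] F tray [ 0.52 -2.33] -0.21 w 0.8
tool z ang -1.8828 want -1.8841 tilt [-0.001 -1.     0.   ]
[-0.19377381  0.15957894  0.00192866]
```

View pics/top8c.png

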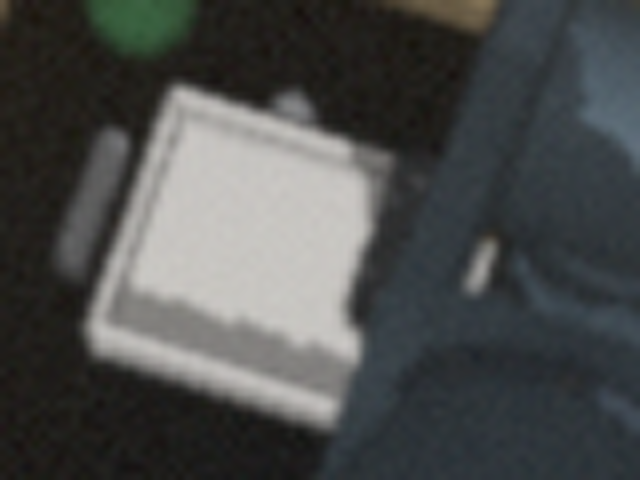

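The crop shows about 2.5 px (≈ 8 mm) left between the dish end and the stop at (95,200).

```bash
python3 -m handwheel '[{"linear":[0,0,-0.0006],"delta_rot":[0,0,0],"hand":255},{"linear":[0,0,-0.0012],"delta_rot":[0,0,0],"hand":255},{"linear":[0,0,-0.0018],"delta_rot":[0,0,0],"hand":255},{"linear":[0,0,-0.0024],"delta_rot":[0,0,0],"hand":255},{"linear":[0,0,-0.003],"delta_rot":[0,0,0],"hand":255},{"linear":[0,0,-0.0036],"delta_rot":[0,0,0],"hand":255},{"linear":[0,0,-0.0042],"delta_rot":[0,0,0],"hand":255},{"linear":[0,0,-0.0048],"delta_rot":[0,0,0],"hand":255}]' >/dev/null; python3 - <<'E'
from h import *
st();print(arm.read_state()['torque'])
E
for k in 1 2; do python3 -m handwheel '[{"linear":[0,0,-0.0003],"delta_rot":[0,0,0],"hand":255},{"linear":[0,0,-0.0006],"delta_rot":[0,0,0],"hand":255}]' >/dev/null; python3 - <<'E'
from h import *
st()
E
done
```

```text
t 20.3 pos [607.8 -86.6  16.3] tray [ 35.5 -60. ] F tray [-0.08 -1.13] 1.14 w 0.5
tool z ang -1.8828 want -1.8841 tilt [-0.001 -1.    -0.   ]
[-0.25187534  0.05802353  0.00734982]
t 20.5 pos [608.  -86.   16.3] tray [ 35.5 -59.5] F tray [ 0.36 -1.71] 0.63 w 0.5
tool z ang -1.8828 want -1.8841 tilt [-0.001 -1.     0.   ]
t 20.7 pos [608.2 -85.5  16.3] tray [ 35.5 -58.9] F tray [ 0.23 -2.43] -0.36 w 0.5
tool z ang -1.8828 want -1.8841 tilt [-0.001 -1.    -0.   ]
```

```bash
for k in 1 2 3; do python3 -m handwheel '[{"linear":[0,0,-0.0003],"delta_rot":[0,0,0],"hand":255},{"linear":[0,0,-0.0006],"delta_rot":[0,0,0],"hand":255}]' >/dev/null; python3 - <<'E'
from h import *
st()
E
done
```

```text
t 20.9 pos [608.3 -84.9  16.3] tray [ 35.5 -58.3] F tray [-0.82 -2.99] 0.81 w 0.3
tool z ang -1.8828 want -1.8841 tilt [-0.001 -1.     0.   ]
t 21.1 pos [608.5 -84.3  16.3] tray [ 35.5 -57.7] F tray [-0.21 -1.91] 0.36 w 0.3
tool z ang -1.8828 want -1.8841 tilt [-9.e-04 -1.e+00  0.e+00]
t 21.3 pos [608.7 -83.7  16.3] tray [ 35.5 -57.1] F tray [ 0.78 -2.4 ] 1.36 w 0.8
tool z ang -1.8828 want -1.8841 tilt [-0.001 -1.    -0.   ]
```

```bash
for k in 1 2 3; do python3 -m handwheel '[{"linear":[0,0,-0.0003],"delta_rot":[0,0,0],"hand":255},{"linear":[0,0,-0.0005],"delta_rot":[0,0,0],"hand":255}]' >/dev/null; python3 - <<'E'
from h import *
st()
E
done
```

```text
t 21.5 pos [608.8 -83.2  16.3] tray [ 35.5 -56.6] F tray [ 0.79 -1.8 ] 1.78 w 0.5
tool z ang -1.8828 want -1.8841 tilt [-0.001 -1.     0.   ]
t 21.7 pos [609.  -82.8  16.3] tray [ 35.5 -56.1] F tray [-0.28 -2.28] 0.47 w 0.6
tool z ang -1.8828 want -1.8841 tilt [-9.e-04 -1.e+00 -0.e+00]
t 21.9 pos [609.1 -82.3  16.3] tray [ 35.5 -55.6] F tray [-0.35 -2.18] 0.59 w 0.6
tool z ang -1.8828 want -1.8841 tilt [-9.e-04 -1.e+00 -0.e+00]
```

```bash
for k in 1 2 3 4; do python3 -m handwheel '[{"linear":[0,0,-0.0003],"delta_rot":[0,0,0],"hand":255},{"linear":[0,0,-0.0005],"delta_rot":[0,0,0],"hand":255}]' >/dev/null; python3 - <<'E'
from h import *
st()
E
done
```

```text
t 22.1 pos [609.3 -81.8  16.3] tray [ 35.5 -55. ] F tray [-0.68 -2.01] 0.66 w 0.3
tool z ang -1.8828 want -1.8841 tilt [-9.e-04 -1.e+00 -0.e+00]
t 22.3 pos [609.5 -81.3  16.3] tray [ 35.5 -54.5] F tray [ 0.34 -1.36] 0.53 w 0.4
tool z ang -1.8828 want -1.8841 tilt [-0.001 -1.    -0.   ]
t 22.5 pos [609.6 -80.9  16.3] tray [ 35.5 -54.1] F tray [-0.21 -2.21] 1.61 w 0.5
tool z ang -1.8828 want -1.8841 tilt [-0.001 -1.    -0.   ]
t 22.7 pos [609.6 -80.8  16.3] tray [ 35.5 -54. ] F tray [ 0.57 -5.9 ] 0.76 w 0.6
tool z ang -1.8827 want -1.8841 tilt [-9.e-04 -1.e+00  6.e-04]
```

Stop reached. I trim to about 8 N and hold.

```bash
python3 -m handwheel '[{"linear":[0,0,-0.00015],"delta_rot":[0,0,0],"hand":255},{"linear":[0,0,-0.00015],"delta_rot":[0,0,0],"hand":255}]' >/dev/null; python3 - <<'E'
from h import *
st();print(arm.read_state()['torque'])
E
```

```text
t 22.9 pos [609.7 -80.8  16.3] tray [ 35.5 -54. ] F tray [-0.46 -4.94] 1.2 w 0.3
tool z ang -1.8829 want -1.8841 tilt [-9.e-04 -1.e+00  7.e-04]
[-0.59813176  0.31032839  0.01482092]
```

```bash
for i in 1 2; do python3 -m handwheel '[{"linear":[0,0,-0.0002],"delta_rot":[0,0,0],"hand":255},{"linear":[0,0,-0.0002],"delta_rot":[0,0,0],"hand":255}]' >/dev/null; python3 - <<'E'
from h import *
st();print(arm.read_state()['torque'])
E
done
```

```text
t 23.1 pos [609.6 -80.8  16.3] tray [ 35.5 -54. ] F tray [-0.09 -5.51] 0.18 w 0.6
tool z ang -1.8829 want -1.8841 tilt [-8.e-04 -1.e+00  9.e-04]
[-0.73374636  0.37620684 -0.00643982]
t 23.3 pos [609.7 -80.8  16.3] tray [ 35.5 -53.9] F tray [ 0.34 -7.12] 1.13 w 0.3
tool z ang -1.8829 want -1.8841 tilt [-8.0e-04 -1.0e+00  1.2e-03]
[-0.82571216  0.40172629  0.00351717]
```

```bash
python3 -m handwheel '[{"linear":[0,-0.00005,-0.0001],"delta_rot":[0,0,0],"hand":255},{"linear":[0,-0.00005,-0.0001],"delta_rot":[0,0,0],"hand":255},{"linear":[0,-0.00005,-0.0001],"delta_rot":[0,0,0],"hand":255},{"linear":[0,-0.00005,-0.0001],"delta_rot":[0,0,0],"hand":255},{"linear":[0,-0.00005,-0.0001],"delta_rot":[0,0,0],"hand":255},{"linear":[0,-0.00005,-0.0001],"delta_rot":[0,0,0],"hand":255},{"linear":[0,-0.00005,-0.0001],"delta_rot":[0,0,0],"hand":255},{"linear":[0,-0.00005,-0.0001],"delta_rot":[0,0,0],"hand":255}]' >/dev/null; python3 - <<'E'
from h import *
st();print(arm.read_state()['torque'])
p,d=vision.camera('top'); cv2.imwrite("pics/top9.png",p)
cv2.imwrite('pics/top9c.png',cv2.resize(p[110:170,215:295],None,fx=8,fy=8,interpolation=cv2.INTER_CUBIC))
E
python3 -m handwheel '[{"linear":[0,0,0],"delta_rot":[0,0,0],"hand":255},{"linear":[0,0,0],"delta_rot":[0,0,0],"hand":255},{"linear":[0,0,0],"delta_rot":[0,0,0],"hand":255},{"linear":[0,0,0],"delta_rot":[0,0,0],"hand":255},{"linear":[0,0,0],"delta_rot":[0,0,0],"hand":255}]'
```

```text
t 24.1 pos [609.7 -80.8  16.3] tray [ 35.5 -53.9] F tray [ 0.23 -6.34] 1.37 w 0.5
tool z ang -1.8829 want -1.8841 tilt [-8.0e-04 -1.0e+00  1.2e-03]
[-0.91909426  0.42603781  0.01518904]
time: 24.65
position: [609.7, -80.7, 16.3]
tool_rot: [-0.324, -2.052, 2.055]
force: [-3.0, -6.3, 0.4]
width: 0.2
```

View pics/top9c.png

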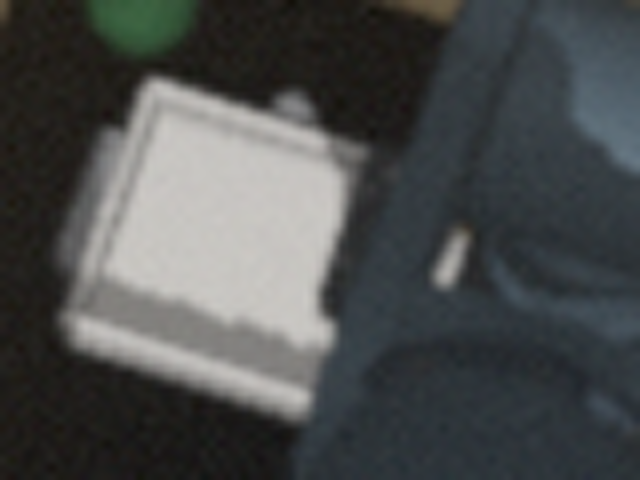

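```bash
python3 -m handwheel '[{"linear":[0,0,-0.00015],"delta_rot":[0,0,0],"hand":255},{"linear":[0,0,-0.00015],"delta_rot":[0,0,0],"hand":255},{"linear":[0,0,-0.00015],"delta_rot":[0,0,0],"hand":255},{"linear":[0,0,-0.00015],"delta_rot":[0,0,0],"hand":255},{"linear":[0,0,-0.00015],"delta_rot":[0,0,0],"hand":255},{"linear":[0,0,-0.00015],"delta_rot":[0,0,0],"hand":255},{"linear":[0,0,-0.00015],"delta_rot":[0,0,0],"hand":255},{"linear":[0,0,-0.00015],"delta_rot":[0,0,0],"hand":255}]'; python3 -c "
from h import *
st()"
python3 -m handwheel '[{"linear":[0,0,0.0005],"delta_rot":[0,0,0],"hand":255},{"linear":[0,0,0.0015],"delta_rot":[0,0,0],"hand":255},{"linear":[0,0,0.004],"delta_rot":[0,0,0],"hand":255},{"linear":[0,0,0.01],"delta_rot":[0,0,0],"hand":255},{"linear":[0,0,0.025],"delta_rot":[0,0,0],"hand":255},{"linear":[0,-0.01,0.04],"delta_rot":[0,0,0],"hand":255},{"linear":[0,-0.05,0.04],"delta_rot":[0,0,0],"hand":255},{"linear":[0,-0.09,0.04],"delta_rot":[0,0,0],"hand":0}]'; python3 -c "
from h import *
st([-60,26],100)"
```

```text
time: 25.45
position: [609.7, -80.8, 16.3]
tool_rot: [-0.324, -2.052, 2.055]
force: [-2.3, -6.5, 2.1]
width: 0.8
t 25.45 pos [609.7 -80.8  16.3] tray [ 35.5 -53.9] F tray [-0.15 -6.93] 2.09 w 0.8
tool z ang -1.883 want -1.8841 tilt [-7.0e-04 -1.0e+00  1.5e-03]
time: 26.25
position: [596.2, -119.2, 106.9]
tool_rot: [-0.323, -2.052, 2.051]
force: [0.8, 0.4, 0.6]
width: 6.6
t 26.25 pos [ 596.2 -119.2  106.9] tray [ 34.6 -94.7] F tray [0.65 0.58] 0.61 w 6.6
tool z ang -1.8847 want -1.8841 tilt [ 1.5e-03 -1.0e+00 -2.0e-04]
tool shift mm [  94.7    7.1 -120.6]
```

```bash
python3 -m handwheel '[{"linear":[0.02,0,-0.025],"delta_rot":[0,0,0],"hand":0},{"linear":[0.04,0,-0.05],"delta_rot":[0,0,0],"hand":0},{"linear":[0.06,0,-0.075],"delta_rot":[0,0,0],"hand":0},{"linear":[0.08,0,-0.1],"delta_rot":[0,0,0],"hand":0},{"linear":[0.095,0,-0.12],"delta_rot":[0,0,0],"hand":0},{"linear":[0.095,0,-0.12],"delta_rot":[0,0,0],"hand":0},{"linear":[0.095,0,-0.12],"delta_rot":[0,0,0],"hand":0}]' ; python3 - <<'E'
from h import *
st([-50,26],16)
p,d=vision.camera('side'); cv2.imwrite("pics/side10.png",p)
cv2.imwrite('pics/side10c.png',cv2.resize(p[140:250,265:385],None,fx=6,fy=6,interpolation=cv2.INTER_CUBIC))
p,d=vision.camera('top'); cv2.imwrite("pics/top10.png",p)
cv2.imwrite('pics/top10c.png',cv2.resize(p[90:190,200:320],None,fx=6,fy=6,interpolation=cv2.INTER_CUBIC))
E
```

```text
time: 26.95
position: [544.5, 24.9, 107.0]
tool_rot: [-0.325, -2.054, 2.055]
force: [-0.3, 0.3, 0.5]
width: 62.3
t 26.95 pos [544.5  24.9 107. ] tray [-59.1  26.5] F tray [-0.39  0.15] 0.47 w 62.3
tool z ang -1.8824 want -1.8841 tilt [-2.4e-03 -1.0e+00  1.0e-04]
tool shift mm [-8.8 91.1  0.5]
```

View pics/side10c.png

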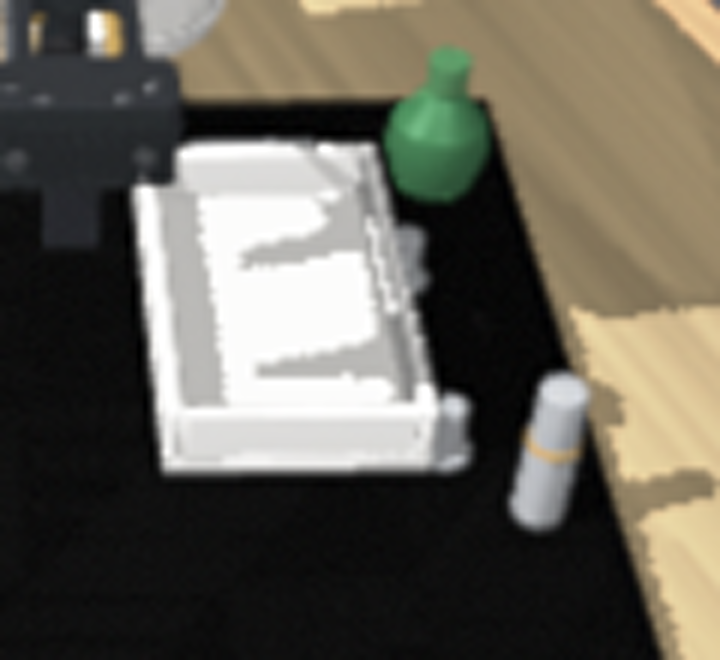

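View pics/top10c.png

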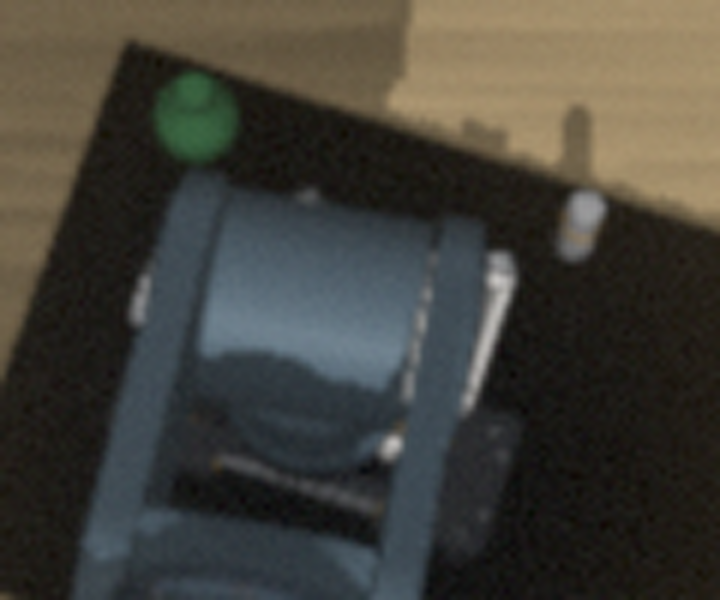

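The side view shows the dish against both posts and covering the stop. I re-touch the long side lightly to check for any gap.

```bash
python3 -m handwheel '[{"linear":[0,0.035,0],"delta_rot":[0,0,0],"hand":0},{"linear":[0,0.065,0],"delta_rot":[0,0,0],"hand":0},{"linear":[0,0.08,0],"delta_rot":[0,0,0],"hand":0},{"linear":[0,0.088,0],"delta_rot":[0,0,0],"hand":0},{"linear":[0,0.091,0],"delta_rot":[0,0,0],"hand":0},{"linear":[-0.003,0.091,0],"delta_rot":[0,0,0],"hand":0},{"linear":[-0.006,0.091,0],"delta_rot":[0,0,0],"hand":0},{"linear":[-0.009,0.091,0],"delta_rot":[0,0,0],"hand":0}]' >/dev/null; python3 -c "
from h import *
st([-33,26],16)"
```

```text
t 27.85 pos [554.   22.6  16.4] tray [-49.3  27.3] F tray [ 0.41 -0.1 ] 0.09 w 88.1
tool z ang -1.8827 want -1.8841 tilt [-3.2e-03 -1.0e+00 -3.0e-04]
tool shift mm [-16.3   0.5   1.3]
```

```bash
python3 -m handwheel '[{"linear":[-0.002,0,0.0005],"delta_rot":[0,0,-0.003],"hand":0},{"linear":[-0.004,0,0.001],"delta_rot":[0,0,-0.003],"hand":0},{"linear":[-0.006,0,0.001],"delta_rot":[0,0,-0.003],"hand":0},{"linear":[-0.008,0,0.001],"delta_rot":[0,0,-0.003],"hand":0},{"linear":[-0.01,0,0.001],"delta_rot":[0,0,-0.003],"hand":0},{"linear":[-0.012,0,0.001],"delta_rot":[0,0,-0.003],"hand":0},{"linear":[-0.0135,0,0.001],"delta_rot":[0,0,-0.003],"hand":0},{"linear":[-0.0145,0,0.001],"delta_rot":[0,0,-0.003],"hand":0}]' >/dev/null; python3 -c "
from h import *
st([-30,26],16)"
python3 -m handwheel '[{"linear":[-0.0006,0,0],"delta_rot":[0,0,0],"hand":0},{"linear":[-0.0012,0,0],"delta_rot":[0,0,0],"hand":0},{"linear":[-0.0018,0,0],"delta_rot":[0,0,0],"hand":0},{"linear":[-0.0024,0,0],"delta_rot":[0,0,0],"hand":0}]' >/dev/null; python3 -c "
from h import *
st([-30,26],16)"
```

```text
t 28.65 pos [566.3  17.4  15.2] tray [-36.   26.1] F tray [ 0.23 -1.21] 0.32 w 88.2
tool z ang -1.8828 want -1.8841 tilt [ 0.002 -1.     0.   ]
tool shift mm [-6.  -0.8  0.1]
t 29.05 pos [568.5  16.7  15.3] tray [-33.7  26.1] F tray [-0.47  0.34] -0.81 w 88.1
tool z ang -1.8828 want -1.8841 tilt [ 0.002 -1.    -0.   ]
tool shift mm [-3.7 -0.8  0.1]
```

```bash
python3 -m handwheel '[{"linear":[-0.0006,0,0],"delta_rot":[0,0,0],"hand":0},{"linear":[-0.0012,0,0],"delta_rot":[0,0,0],"hand":0},{"linear":[-0.0018,0,0],"delta_rot":[0,0,0],"hand":0},{"linear":[-0.0024,0,0],"delta_rot":[0,0,0],"hand":0},{"linear":[-0.003,0,0],"delta_rot":[0,0,0],"hand":0}]' >/dev/null; python3 -c "
from h import *
st();print(arm.read_state()['torque'])"
for k in 1 2 3; do python3 -m handwheel '[{"linear":[-0.0002,0,0],"delta_rot":[0,0,0],"hand":0},{"linear":[-0.0004,0,0],"delta_rot":[0,0,0],"hand":0}]' >/dev/null; python3 -c "
from h import *
st();print(arm.read_state()['torque'])"; done
```

```text
t 29.55 pos [571.4  15.8  15.2] tray [-30.6  26.1] F tray [0.09 0.05] 0.56 w 87.9
tool z ang -1.8828 want -1.8841 tilt [ 0.002 -1.     0.   ]
[0.00519048 0.00983253 0.00499212]
t 29.75 pos [571.8  15.7  15.3] tray [-30.3  26.1] F tray [ 0.11 -0.75] -0.11 w 87.9
tool z ang -1.8827 want -1.8841 tilt [ 0.002 -1.     0.   ]
[ 0.01795388 -0.01889766  0.01876359]
t 29.95 pos [572.1  15.6  15.2] tray [-29.9  26.1] F tray [-0.41  0.6 ] -0.08 w 88.3
tool z ang -1.8828 want -1.8841 tilt [ 0.0021 -1.      0.    ]
[ 0.04896882 -0.00304465 -0.04191358]
t 30.15 pos [572.5  15.5  15.2] tray [-29.5  26.1] F tray [0.07 0.37] -0.37 w 88.3
tool z ang -1.8828 want -1.8841 tilt [ 0.002 -1.    -0.   ]
[-0.00674777 -0.01748416  0.00647115]
```

```bash
for k in 1 2 3; do python3 -m handwheel '[{"linear":[-0.00015,0,0],"delta_rot":[0,0,0],"hand":0},{"linear":[-0.0003,0,0],"delta_rot":[0,0,0],"hand":0}]' >/dev/null; python3 -c "
from h import *
st();print(arm.read_state()['torque'])"; done
```

```text
t 30.35 pos [572.6  15.5  15.2] tray [-29.4  26.2] F tray [-1.33 -0.82] 0.4 w 88.5
tool z ang -1.8827 want -1.8841 tilt [ 0.0025 -1.      0.    ]
[0.10815781 0.12186352 0.00589997]
t 30.55 pos [572.6  15.4  15.2] tray [-29.4  26.1] F tray [-3.26 -0.59] 2.51 w 88.2
tool z ang -1.8827 want -1.8841 tilt [ 3.e-03 -1.e+00  1.e-04]
[0.21894174 0.4253657  0.03342881]
t 30.75 pos [572.7  15.4  15.1] tray [-29.3  26.1] F tray [-5.08 -0.58] 4.32 w 88.6
tool z ang -1.8826 want -1.8841 tilt [ 3.6e-03 -1.0e+00  1.0e-04]
[0.26572348 0.68813759 0.09203399]
```

Contact came stiff at the same place (-29.4 mm) as before, and balanced, so there is no gap at the posts. I hold briefly with the drag relieved, then back off.

```bash
python3 -m handwheel '[{"linear":[-0.0001,-0.0004,0],"delta_rot":[0,0,0],"hand":0},{"linear":[-0.0003,-0.0004,0],"delta_rot":[0,0,0],"hand":0},{"linear":[-0.0003,-0.0004,0],"delta_rot":[0,0,0],"hand":0},{"linear":[-0.0003,-0.0004,0],"delta_rot":[0,0,0],"hand":0},{"linear":[-0.0003,-0.0004,0],"delta_rot":[0,0,0],"hand":0},{"linear":[-0.0003,-0.0004,0],"delta_rot":[0,0,0],"hand":0}]' >/dev/null; python3 -c "
from h import *
st();print(arm.read_state()['torque'])"
python3 -m handwheel '[{"linear":[0.0005,0,0],"delta_rot":[0,0,0],"hand":0},{"linear":[0.0015,0,0],"delta_rot":[0,0,0],"hand":0},{"linear":[0.004,0,0],"delta_rot":[0,0,0],"hand":0},{"linear":[0.01,0,0],"delta_rot":[0,0,0],"hand":0},{"linear":[0.025,0,0],"delta_rot":[0,0,0],"hand":0},{"linear":[0.04,-0.01,0],"delta_rot":[0,0,0],"hand":0},{"linear":[0.05,-0.05,0],"delta_rot":[0,0,0],"hand":0},{"linear":[0.08,-0.09,0],"delta_rot":[0,0,0],"hand":0}]' >/dev/null; python3 -c "
from h import *
st([34.6,-98],100)"
```

```text
t 31.35 pos [572.6  15.4  15.1] tray [-29.4  26.1] F tray [-5.34 -0.66] 1.2 w 88.3
tool z ang -1.8826 want -1.8841 tilt [ 4.2e-03 -1.0e+00  2.0e-04]
[0.27313181 0.76248016 0.07957067]
t 32.15 pos [498.3  39.1 106.8] tray [-107.4   25.7] F tray [ 2.13 -0.12] 1.02 w 88.3
tool z ang -1.8837 want -1.8841 tilt [ 7.e-04 -1.e+00 -1.e-04]
tool shift mm [-142.     6.7  123.8]
```

```bash
python3 -m handwheel '[{"linear":[0.03,-0.02,0.02],"delta_rot":[0,0,0],"hand":0},{"linear":[0.06,-0.05,0.04],"delta_rot":[0,0,0],"hand":0},{"linear":[0.09,-0.08,0.06],"delta_rot":[0,0,0],"hand":0},{"linear":[0.1,-0.1,0.09],"delta_rot":[0,0,0],"hand":0},{"linear":[0.1,-0.12,0.13],"delta_rot":[0,0,0],"hand":0},{"linear":[0.1,-0.12,0.16],"delta_rot":[0,0,0],"hand":0},{"linear":[0.1,-0.12,0.16],"delta_rot":[0,0,0],"hand":0}]' ; python3 - <<'E'
from h import *
p,d=vision.camera('side'); cv2.imwrite("pics/side11.png",p)
cv2.imwrite('pics/side11c.png',cv2.resize(p[140:250,265:385],None,fx=6,fy=6,interpolation=cv2.INTER_CUBIC))
p,d=vision.camera('top'); cv2.imwrite("pics/top11.png",p)
cv2.imwrite('pics/top11c.png',cv2.resize(p[90:190,200:320],None,fx=6,fy=6,interpolation=cv2.INTER_CUBIC))
st()
E
```

```text
time: 32.85
position: [353.5, -84.9, 227.3]
tool_rot: [-0.329, -2.049, 2.054]
force: [-0.0, -0.5, -0.4]
width: 87.9
t 32.95 pos [353.5 -82.3 226.1] tray [-207.7 -134.3] F tray [ 0.32 -0.24] 0.92 w 88.2
tool z ang -1.8853 want -1.8841 tilt [ 9.e-04 -1.e+00 -2.e-04]
```

View pics/side11c.png

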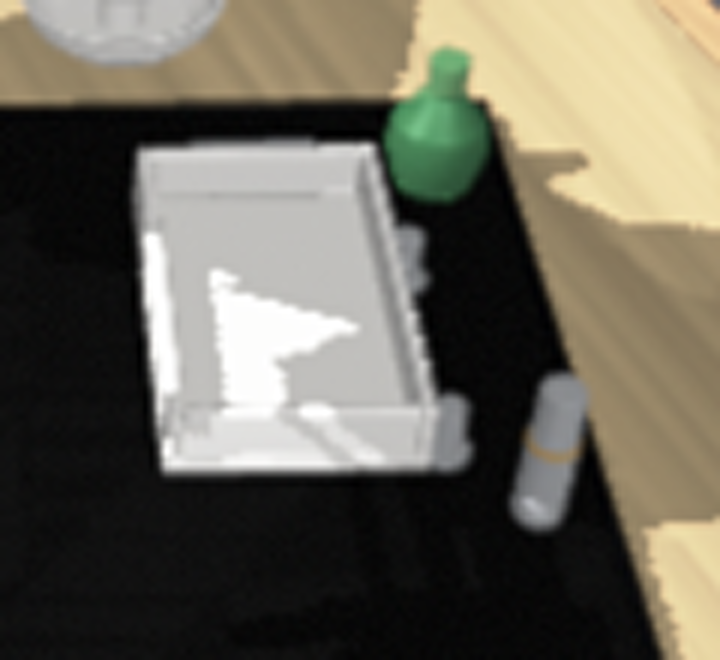

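View pics/top11c.png

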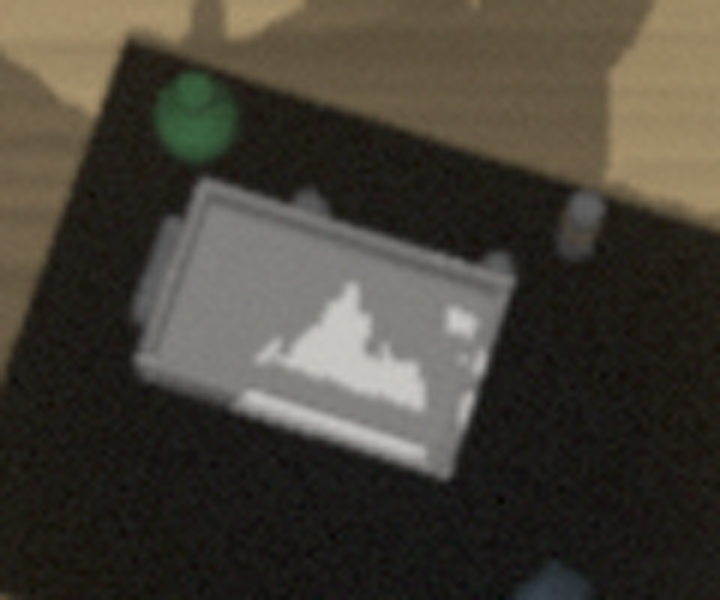

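Both views show the dish square against both posts (top crop (310,200) and (500,262)) and against the stop at (160,270). The vase and lipstick stand where they were. I hand in.

```bash
python3 -c "
from rig import order
print(order.sign_off())"
```

```text
the job is handed in; nothing more can be done
None
```

The white dish is home against both posts and the end stop, and the job is handed in at about 33 s of the 72 s allowed.

- **Against the posts:** I pushed the long side with both open fingertips, balanced the load between the posts, and held at 7.3 to 8 N for about 1.7 s.
- **Against the stop:** I slid the dish along the posts with the closed fingers on its end. I held it at the stop for about 2 s at 6.3 to 7.1 N, at the low end of the 7 to 9 N asked.
- **Last checks:** A light 5 N re-touch of the long side met both posts at the same place as before (-29.4 against -29.3 mm), with an even load. The final side and top pictures show the dish square and touching all three. The vase and lipstick stand where they were, and the arm is clear.
- **Not fully confirmed:**
  - I did not press the stop again after that re-touch. The small sideways force during it was towards the stop.
  - During pressing, the downward drag on the wall briefly reached about 4 N before I relieved it.
  - The two cameras disagreed by about 8 mm on where the dish started along the tray, so I found the posts and the stop by feel.

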